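# Free a gummed-up specimen stage, run it to its end stop and load it

## Task

The carriage of the small linear stage is stuck: push it by its upright tab along its rail, nest end first, until it breaks free, then carry it on slowly and stop it gently against the hidden end stop without crushing the stop's soft buffer. Then stand the tall narrow white pot upright in the carriage's round nest and let go, leaving the carriage at its stop and the other things undisturbed.

Things in the scene. Friction and masses are not known exactly. Their poses are not given: they have to be found in the camera images.
- stage: Fixed linear stage: foot plate 404 x 96 mm, aluminium extrusion, two guide rods, end blocks 54 mm high. Origin under its centre at table height; +x runs along the rail, the way to push; z up. Its place and angle vary. The end stop is hidden inside, 60 to 120 mm from the carriage's start, short of the end block; its soft buffer gives about 2 N per mm and is crushed at 5 mm (10 N above the drag).
- carriage: Aluminium carriage, 120 mm (along the rail) x 84 mm, top face 60 mm above the table; slides only along the stage's x. Axes as the stage; origin at table height under its centre. At the start it is stuck: it takes about 9 to 20 N, over the first 6 mm or so; then it is free and drags with about 3 to 6 N. Let go gently at the stop, it stays against the buffer.
- tab (a point): Middle of the rear (-x) face of the black push tab, 80 mm above the table. The tab is an upright plate, 10 mm thick along the rail, 44 mm wide across it, its top at 96 mm; push its rear face in the +x direction of the stage (or pinch its thickness from above).
- nest (a point): Centre of the floor of the nest, 62 mm above the table: a black round cup on the carriage, 39 mm inside, 48 mm outside, its rim 12 mm above its floor. It lies 80 mm ahead (+x) of tab.
- pot: The tall narrow white pot with a push-on lid, 32 mm across and 62 mm high, about 60 g, standing on the table. Origin at the centre of its underside, z up.
- pot_wide: Bystander: a wider white pot, 38 mm across, 58 mm high, cream body. Origin under its centre. Leave alone.
- pot_low: Bystander: a low white pot, 36 mm across, 42 mm high. Origin under its centre. Leave alone.
- vial: Bystander: a clear vial with a black cap, 47 mm across, 124 mm high, behind the stage. Origin under its centre. Leave alone.

How it is judged:
By the outcome, as a careful person would: the job done as asked, in the order asked, and still so for the second after the job is handed in, with the robot touching nothing.
It also fails if it takes over 69 s, if anything falls off the work surface, if the arm or the gripper's body presses on something with over 40 N, if the wrist force passes 120 N, or if a joint passes its speed limit or range.

## Robot

A 6-joint arm with a two-finger parallel gripper is mounted at the origin on a cart in front of the work surface, level with it; the furniture and walls round the work are solid. World frame = base frame: x ahead of the robot, y to its left, z up, the work surface at z = 0. Lengths are in m, angles in rad, forces in N, time in s.
With the tool pointing down it reaches from about 0.35 to 0.975 m from the base axis. Payload 4.9 kg.
Tool frame: the origin (TCP) lies between the finger pads; the fingertips stand 22 mm ahead of it and the grasp point (between the pads) lies 3 mm ahead of it; z points along the fingers, y is the line along which they close (so a half turn about z gives the same grasp; the last joint's range is limited). The gripper opens to 85 mm and grips with 20 to 120 N. Pads are 22 mm wide; open, the fingers measure 114 mm over their backs; the gripper's body (76 mm by 85 mm) begins 54 mm behind the grasp point. The pads swing forward as they close: fully open they stand 13 mm farther back than shut.
Start: joints at [-1.376, 0.053, 1.613, -0, 1.476, -0.119], TCP at [0.193, -0.594, 0.253] pointing down, gripper open.
Joint ranges: [-3.01, 3.01], [-1.01, 2.22], [0.06, 2.58], [-1.02, 4.17], [0.09, 2.62], [-3.14, 3.14]. Speed limits (rad/s): [2.57, 2.57, 3.14, 3.14, 3.14, 3.14].

## Interface

Orientations are given as a unit quaternion [w, x, y, z].
In Python, from plant import state, grab_frame, get_calibration, job_done, recognise, regions_of gives the robot as it stands.
- The arm moves only by the tool apply_moves, never from a script. Its argument "targets" is a list of rows, each an object with "translation": the shift along the tool's x, y, z normalised to -1 to 1, where 1 is 100 mm, a list of three; "twist": the turn about the tool's z normalised to -1 to 1, where 1 is 0.1 rad; "hand": the opening, from 0 (shut) to 1 (fully open). A call has 1 to 8 rows; each row shifts and turns the commanded pose from where the row before left it, along the tool's axes as they then stand; what a row does not reach is not made up. A row lasts 1/10 s, in which the tool goes at most 50 mm and 8.59 degrees, less where a joint would pass 70% of its speed; a pose out of reach is approached as far as the arm can. A call with a number of a shift or a turn outside -1 to 1 is refused whole. A call with a gripper value outside its range is refused whole. The fingers move at their own pace and stop on an object; the grip force is fixed at half the most. Time passes only in rows, so rows that do not move let the fingers close. It gives the time, the measured TCP pose, the force, the opening and the grip force at its end, in the units of the state.
- state(): the state, without advancing time (a new reading comes with each control period).
- grab_frame(name): name is "scene" or "top"; returns the picture (384x512x3 uint8, red, green, blue); there is no depth.
- get_calibration(name): a dict with "camera_matrix" (3x3 intrinsics, pixels), "pose" (4x4, takes a point from camera to world coordinates). Camera axes: x right, y up, looking along -z (the intrinsics and any distortion apply to the point x, -y, -z); pixel columns grow to the right and rows downward; lengths in m; the calibration is good to about 2 mm. A picture is of the moment at which its call begins. get_calibration takes no time and is no camera call.
- job_done(): hands the job in; it is judged then, once.
Trained networks look in the newest picture that a camera, given by its name, has taken for a name from the list of things; names that differ only in an ending like _2 or _b are one class to them, and where a whole thing is asked for, a point or a joint stands for the part that bears it (a point fixed in the world has none). Each returns a list of dicts, best first, with "score" (0 to 1); they miss things now and then, are a little off and sometimes report something else, mostly with a low value. They report only what shows in the picture. A call takes as long as a camera call.
- recognise(camera, query): "point" ([x, y, z] in m, in world coordinates, good to about 4 mm: the middle of the surface that is visible of it).
- regions_of(camera, query): "pixels" (384x512 bool, what is visible of it).
The state is a dict: "time": time; "joint_pos": joint angles; "joint_vel": joint speeds; "joint_efforts": joint torques, N m; "tool_pos": TCP position; "tool_rot": TCP orientation; "contact_force": force on the tool from outside, world axes, zero at the start; "ft_torque": the same for the moment, N m; "gripper_width": opening from 0.0 (shut) to 1.0 (fully open); "grasp_force": force on a finger pad.
Only numpy, scipy, OpenCV 4.12 (cv2) and the standard library are available. Lean on these libraries where they do the work, as an engineer would, in place of code of your own. Each camera call takes 0.05 s, during which the arm holds its last target. There are 200 camera calls.

## Working session

There is one attempt and no reset: what is moved stays moved. The work goes in short steps, Python scripts to look and compute and a tool call to move; the robot and the scene stay as the last step left them, time stands still between calls to the robot, and variables do not carry over. Pictures are saved under pics/ and viewed, at most 10 in all, crops included, and the job is handed in when it is done.

Besides the shell and the picture viewer there is one more tool, called after "Emit:" as name(argument=value, ...) on one line, values as JSON. apply_moves: Moves the arm, as the interface text tells. Its arguments: {"type":"object","properties":{"targets":{"type":"array"}},"required":["targets"]}

```bash
mkdir -p pics; ls; cat > h.py <<'E'
import numpy as np, cv2
from plant import *
def proj(cam,P):
    c=get_calibration(cam);T=np.linalg.inv(np.array(c["pose"]));p=T[:3,:3]@np.array(P)+T[:3,3]
    q=np.array(c["camera_matrix"])@np.array([p[0],-p[1],-p[2]]);return q[:2]/q[2]
def ray(cam,u,v,z):
    c=get_calibration(cam);T=np.array(c["pose"]);d=np.linalg.inv(np.array(c["camera_matrix"]))@np.array([u,v,1])
    d=T[:3,:3]@np.array([d[0],-d[1],-d[2]]);o=T[:3,3];return o+d*(z-o[2])/d[2]
def save(cam,name):
    im=grab_frame(cam);cv2.imwrite(f"pics/{name}.png",im[:,:,::-1]);return im
E
python3 - <<'E'
from h import *
np.set_printoptions(precision=4,suppress=True)
for c in("top","scene"):
    save(c,c+"0");k=get_calibration(c);print(c,k.keys(),np.array(k["pose"]),k["camera_matrix"])
    for q in("stage","carriage","tab","nest","pot","pot_wide","pot_low","vial"):
        print(q,[(np.round(r["point"],4),round(r["score"],2)) for r in recognise(c,q)[:3]])
s=state();print(s)
a=cv2.imread("pics/top0.png");b=cv2.imread("pics/scene0.png");cv2.imwrite("pics/b0.png",cv2.resize(np.vstack([a,b]),None,fx=.78,fy=.78))
E
```

```text
pics
top dict_keys(['camera_matrix', 'pose']) [[-0.0042  0.9905 -0.1374  0.459 ]
 [-0.9997 -0.0072 -0.0214  0.1246]
 [-0.0222  0.1373  0.9903  0.9408]
 [ 0.      0.      0.      1.    ]] [[444.5117   0.     253.0393]
 [  0.     444.5117 193.7184]
 [  0.       0.       1.    ]]
stage [(array([ 0.5545, -0.0814,  0.0332]), 0.9)]
carriage [(array([0.5649, 0.0284, 0.0607]), 0.56)]
tab [(array([0.5697, 0.0298, 0.0575]), 0.58)]
nest [(array([0.571 , 0.0302, 0.0623]), 0.57)]
pot [(array([0.5692, 0.2842, 0.0611]), 0.69)]
pot_wide [(array([0.415 , 0.2852, 0.0594]), 0.61)]
pot_low [(array([0.4938, 0.31  , 0.0432]), 0.63)]
vial [(array([ 0.7443, -0.0122,  0.1235]), 0.86)]
scene dict_keys(['camera_matrix', 'pose']) [[-0.8493  0.341  -0.403   0.236 ]
 [-0.5279 -0.5572  0.641   0.6606]
 [-0.006   0.7572  0.6532  0.6557]
 [ 0.      0.      0.      1.    ]] [[372.9667   0.     251.1904]
 [  0.     372.9667 195.7786]
 [  0.       0.       1.    ]]
stage [(array([ 0.5513, -0.0046,  0.0343]), 0.71)]
carriage [(array([0.5603, 0.0444, 0.0598]), 0.6)]
tab [(array([0.5633, 0.0452, 0.058 ]), 0.64)]
nest [(array([0.5633, 0.0426, 0.0565]), 0.57)]
pot [(array([0.5623, 0.2928, 0.0483]), 0.97), (array([0.5612, 0.0432, 0.0606]), 0.73)]
pot_wide [(array([ 0.7401, -0.0001,  0.077 ]), 0.69), (array([0.4092, 0.3037, 0.0528]), 0.57)]
pot_low [(array([0.4936, 0.3209, 0.0459]), 0.92)]
vial []
{'time': 0.9, 'joint_pos': array([-1.376 ,  0.0527,  1.6129, -0.    ,  1.476 , -0.119 ]), 'joint_vel': array([-0.0002, -0.001 ,  0.0021,  0.0001, -0.0006,  0.0002]), 'joint_efforts': array([  0.0009, -39.3676, -37.0467,  -0.    ,   0.0003,  -0.    ]), 'tool_pos': array([ 0.1929, -0.5945,  0.2533]), 'tool_rot': array([ 0.    ,  0.9877,  0.1563, -0.    ]), 'contact_force': array([-0.6191,  0.9504, -0.5289]), 'ft_torque': array([-0.0277, -0.0262,  0.0518]), 'grasp_force': 0.0, 'gripper_width': 1.004670741287332}
```

View pics/top0.png

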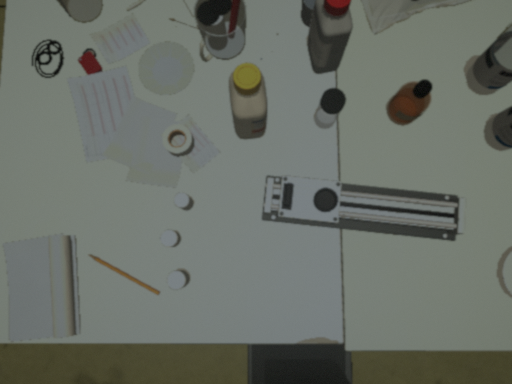

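View pics/scene0.png

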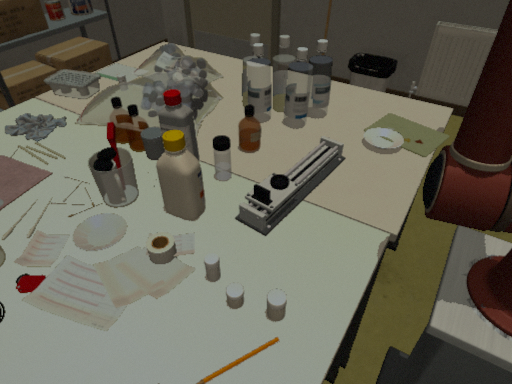

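The top view shows the stage from (264,198) to (462,218), with the tab near (288,196) and the nest near (325,200). The narrow pot is at (183,201), the low one at (170,238) and the wide one at (177,279). Next I'll get precise points.

```bash
python3 - <<'E'
from h import *
np.set_printoptions(precision=4,suppress=True)
im=grab_frame("top");g=cv2.cvtColor(im,cv2.COLOR_RGB2GRAY)
cv2.imwrite("pics/crop1.png",cv2.resize(im[160:250,250:475,::-1],None,fx=3.5,fy=3.5,interpolation=cv2.INTER_CUBIC))
m=regions_of("top","stage")[0]["pixels"].astype(np.uint8)
r=cv2.minAreaRect(cv2.findNonZero(m));print("stage px",r)
# dark blobs in carriage area
sub=(g<60).astype(np.uint8);n,l,st,ce=cv2.connectedComponentsWithStats(sub[160:250,250:475])
for i in range(1,n):
    if st[i,4]>60: print(st[i],ce[i]+[250,160])
for q,c in(("pot",(183,201)),):
    for cam in("top","scene"):
        if cam=="scene": grab_frame(cam)
        for rr in regions_of(cam,q)[:2]:
            mm=rr["pixels"];ys,xs=np.nonzero(mm);print(q,cam,rr["score"],xs.mean(),ys.mean(),xs.min(),xs.max(),ys.min(),ys.max())
E
```

```text
stage px ((365.1064147949219, 207.44171142578125), (203.5224151611328, 48.24897766113281), 6.277298450469971)
[ 33  24  10  25 193] [287.1865 195.6425]
[ 94  26 114  17 496] [404.9899 193.4335]
[ 64  28  23  23 411] [325.1363 199.4988]
[ 91  42 117  21 434] [404.7765 210.1359]
[ 95  59 112  21 862] [405.848  229.2622]
pot top 0.69 183.78775510204082 200.7265306122449 175 193 192 209
pot scene 0.66 212.32298136645963 266.88198757763973 205 219 254 280
pot scene 0.39 271.99419568822555 191.68242122719735 246 298 173 213
```

View pics/crop1.png

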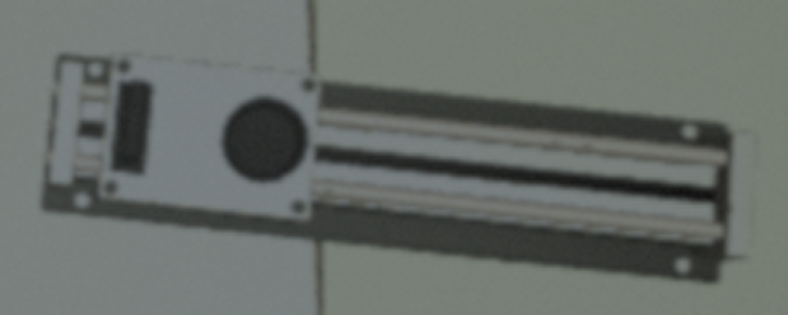

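```bash
python3 - <<'E'
from h import *
np.set_printoptions(precision=4,suppress=True)
C=lambda x,y:(250+(x-1.2)/3.5,160+(y-1.2)/3.5)
R=lambda x,y,z:ray("top",*C(x,y),z)
for n,a,b,z in(("foot bottom",(42,210),(717,282),.006),("foot top",(58,57),(729,124),.006),("screws",(124,66),(308,85),.06),("screws2",(110,188),(298,207),.06),("slot",(320,153),(715,194),.03)):
    p,q=R(*a,z),R(*b,z);d=q-p;print(n,p,q,np.linalg.norm(d),np.degrees(np.arctan2(d[1],d[0])))
nest=ray("top",325.3,199.6,.073);print("nest",nest)
for a in((115,82),(152,84),(112,168),(147,172)): print("tabcorner z96",R(*a,.096)," z62",R(*a,.06))
print("pot top z62",ray("top",183.8,200.7,.062), "z58",ray("top",183.8,200.7,.055),"edges",ray("top",175,200.7,.062),ray("top",193.5,200.7,.062))
print("pot scene", ray("scene",212.3,280,.0), ray("scene",212.3,266.9,.031))
for c in((170,238),(177,279)): print(ray("top",*c,.05))
for P in((.563,.2885,.062),(.563,.2885,0)): print(proj("scene",P))
E
```

```text
foot bottom [0.5335 0.1269 0.006 ] [ 0.4884 -0.2724  0.006 ] 0.40187899629905605 -96.43850648460057
foot top [0.6268 0.1165 0.006 ] [ 0.5827 -0.2858  0.006 ] 0.40470896015880464 -96.25702376874816
screws [0.6116 0.0792 0.06  ] [ 0.5998 -0.0256  0.06  ] 0.10543512565252068 -96.45038005800104
screws2 [0.5415 0.0881 0.06  ] [ 0.53   -0.0178  0.06  ] 0.10656749386946689 -96.15849266470661
slot [ 0.5641 -0.0365  0.03  ] [ 0.5386 -0.2644  0.03  ] 0.22938338361754282 -96.39074330032341
nest [0.5668 0.0017 0.073 ]
tabcorner z96 [0.5965 0.0861 0.096 ]  z62 [0.6024 0.0845 0.06  ]
tabcorner z96 [0.5952 0.0658 0.096 ]  z62 [0.601  0.0633 0.06  ]
tabcorner z96 [0.549  0.0884 0.096 ]  z62 [0.5529 0.0868 0.06  ]
tabcorner z96 [0.5467 0.0694 0.096 ]  z62 [0.5504 0.067  0.06  ]
pot top z62 [0.5679 0.2821 0.062 ] z58 [0.5688 0.2834 0.055 ] edges [0.568  0.2998 0.062 ] [0.5678 0.2627 0.062 ]
pot scene [0.5661 0.2942 0.    ] [0.5704 0.2846 0.031 ]
[0.4942 0.3107 0.05  ]
[0.4134 0.2951 0.05  ]
[212.9448 260.0795]
[215.0584 278.7414]
```

Emit:
apply_moves(targets=[{"translation": [0,0,0],"twist": -1,"hand": 0},{"translation": [0,0,0],"twist": -1,"hand": 0},{"translation": [0,0,0],"twist": -1,"hand": 0},{"translation": [0,0,0],"twist": -1,"hand": 0},{"translation": [0,0,0],"twist": -1,"hand": 0},{"translation": [0,0,0],"twist": -1,"hand": 0},{"translation": [0,0,0],"twist": -1,"hand": 0},{"translation": [0,0,0],"twist": -1,"hand": 0}])

```text
time: 1.95
tool_pos: [0.1929, -0.5944, 0.2533]
tool_rot: [-0.0, 0.848, 0.53, 0.0]
contact_force: [-0.1, -0.8, -1.0]
gripper_width: 0.002
grasp_force: 0.0
```

Emit:
apply_moves(targets=[{"translation": [0,0,0],"twist": -1,"hand": 0},{"translation": [0,0,0],"twist": -1,"hand": 0},{"translation": [0,0,0],"twist": -1,"hand": 0},{"translation": [0,0,0],"twist": -0.46,"hand": 0},{"translation": [0.4,0.16,0],"twist": 0,"hand": 0},{"translation": [0.4,0.16,0],"twist": 0,"hand": 0},{"translation": [0.4,0.16,0],"twist": 0,"hand": 0},{"translation": [0.4,0.16,0],"twist": 0,"hand": 0}])

```text
time: 2.75
tool_pos: [0.2747, -0.4411, 0.2533]
tool_rot: [0.0, 0.745, 0.667, 0.0]
contact_force: [1.3, 0.5, 0.1]
gripper_width: -0.002
grasp_force: 0.0
```

Emit:
apply_moves(targets=[{"translation": [0.4,0.16,0],"twist": 0,"hand": 0},{"translation": [0.4,0.16,0],"twist": 0,"hand": 0},{"translation": [0.4,0.16,0],"twist": 0,"hand": 0},{"translation": [0.4,0.16,0],"twist": 0,"hand": 0},{"translation": [0.4,0.16,0],"twist": 0,"hand": 0},{"translation": [0.4,0.16,0],"twist": 0,"hand": 0},{"translation": [0.4,0.16,0],"twist": 0,"hand": 0},{"translation": [0.4,0.16,0],"twist": 0,"hand": 0}])

```text
time: 3.55
tool_pos: [0.4375, -0.137, 0.2537]
tool_rot: [0.001, 0.745, 0.667, 0.0]
contact_force: [0.6, -0.3, 0.5]
gripper_width: 0.001
grasp_force: 0.0
```

Emit:
apply_moves(targets=[{"translation": [0.44,0.19,0],"twist": 0,"hand": 0},{"translation": [0.44,0.19,0],"twist": 0,"hand": 0},{"translation": [0.44,0.19,0],"twist": 0,"hand": 0},{"translation": [0.44,0.19,0],"twist": 0,"hand": 0},{"translation": [0.44,0.19,0],"twist": 0,"hand": 0},{"translation": [0.43,0.19,0],"twist": 0,"hand": 0},{"translation": [0,0,0.4],"twist": 0,"hand": 0},{"translation": [0,0,0.4],"twist": 0,"hand": 0}])

```text
time: 4.35
tool_pos: [0.5811, 0.1118, 0.1742]
tool_rot: [0.001, 0.744, 0.668, 0.002]
contact_force: [0.5, -0.3, -0.9]
gripper_width: 0.001
grasp_force: 0.0
```

```bash
python3 - <<'E'
from h import *
a=save("top","t1")
b=save("scene","s1")
s=state();print(s["tool_pos"],s["contact_force"])
x=cv2.resize(a[160:250,230:380,::-1],None,fx=4,fy=4,interpolation=cv2.INTER_CUBIC);y=cv2.resize(b[130:240,200:350,::-1],None,fx=4,fy=4,interpolation=cv2.INTER_CUBIC)
cv2.imwrite("pics/c1.png",cv2.resize(np.vstack([x,y]),None,fx=.74,fy=.74))
E
```

```text
[0.57518083 0.1102751  0.1662678 ] [-0.99790649 -0.08519725 -1.46866779]
```

View pics/c1.png

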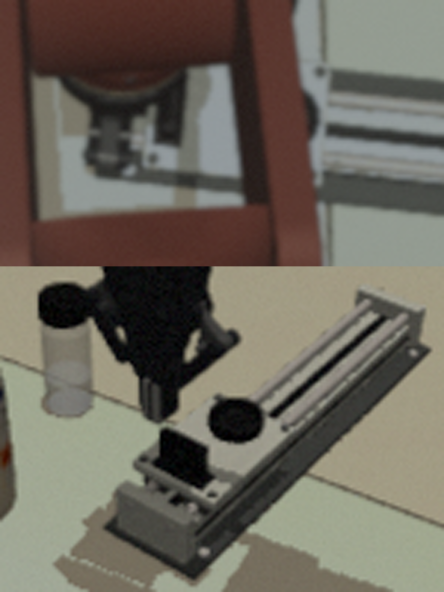

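Scene crop: the shut fingertips hang above and behind the tab, with nothing touching. I'll settle, then re-read the pose.

Emit:
apply_moves(targets=[{"translation": [0,0,0],"twist": 0,"hand": 0},{"translation": [0,0,0],"twist": 0,"hand": 0},{"translation": [0,0,0],"twist": 0,"hand": 0},{"translation": [0,0,0],"twist": 0,"hand": 0}])

```text
time: 4.85
tool_pos: [0.5805, 0.1099, 0.1757]
tool_rot: [0.001, 0.745, 0.667, 0.001]
contact_force: [0.7, -0.3, -0.2]
gripper_width: -0.001
grasp_force: 0.0
```

```bash
python3 - <<'E'
from h import *
s=state();print(s["tool_pos"],s["tool_rot"],s["contact_force"])
p=s["tool_pos"]+np.array([0,0,-.022]);print(proj("scene",p),proj("scene",(.5756,.0812,.08)),proj("scene",(.5756,.0812,.096)))
E
```

```text
[0.58045752 0.10986861 0.17570066] [0.00117748 0.74539442 0.66662102 0.00147856] [ 0.66674931 -0.28303156 -0.15363778]
[251.72365493 175.66821102] [259.99395538 194.63231434] [260.05814625 189.44837131]
```

Emit:
apply_moves(targets=[{"translation": [0,0,0.2],"twist": 0,"hand": 0},{"translation": [0,0,0.2],"twist": 0,"hand": 0},{"translation": [0,0,0.2],"twist": 0,"hand": 0},{"translation": [0,0,0.15],"twist": 0,"hand": 0},{"translation": [0,0,0.08],"twist": 0,"hand": 0},{"translation": [0,0,0],"twist": 0,"hand": 0},{"translation": [0,0,0],"twist": 0,"hand": 0},{"translation": [0,0,0],"twist": 0,"hand": 0}])

```text
time: 5.65
tool_pos: [0.5803, 0.1101, 0.0917]
tool_rot: [0.001, 0.745, 0.667, 0.001]
contact_force: [0.5, 0.1, -0.3]
gripper_width: -0.0
grasp_force: 0.0
```

Emit:
apply_moves(targets=[{"translation": [-0.03,0,0],"twist": 0,"hand": 0},{"translation": [-0.03,0,0],"twist": 0,"hand": 0},{"translation": [-0.03,0,0],"twist": 0,"hand": 0},{"translation": [-0.02,0,0],"twist": 0,"hand": 0},{"translation": [-0.01,0,0],"twist": 0,"hand": 0},{"translation": [-0.01,0,0],"twist": 0,"hand": 0},{"translation": [0,0,0],"twist": 0,"hand": 0}])

```text
time: 6.35
tool_pos: [0.5779, 0.0971, 0.0903]
tool_rot: [-0.0, 0.745, 0.667, 0.0]
contact_force: [-1.0, 0.1, -0.5]
gripper_width: -0.001
grasp_force: 0.0
```

Emit:
apply_moves(targets=[{"translation": [-0.01,0,0],"twist": 0,"hand": 0},{"translation": [-0.01,0,0],"twist": 0,"hand": 0},{"translation": [-0.01,0,0],"twist": 0,"hand": 0},{"translation": [-0.01,0,0],"twist": 0,"hand": 0}])

```text
time: 6.75
tool_pos: [0.5775, 0.0931, 0.0903]
tool_rot: [-0.0, 0.745, 0.667, 0.0]
contact_force: [-0.5, -0.2, -0.7]
gripper_width: 0.001
grasp_force: 0.0
```

Emit:
apply_moves(targets=[{"translation": [-0.01,0,0],"twist": 0,"hand": 0},{"translation": [-0.01,0,0],"twist": 0,"hand": 0},{"translation": [-0.01,0,0],"twist": 0,"hand": 0}])

```text
time: 7.05
tool_pos: [0.5771, 0.0901, 0.0903]
tool_rot: [0.0, 0.745, 0.667, 0.0]
contact_force: [0.4, 0.1, 0.3]
gripper_width: -0.001
grasp_force: 0.0
```

Emit:
apply_moves(targets=[{"translation": [-0.01,0,0],"twist": 0,"hand": 0},{"translation": [-0.01,0,0],"twist": 0,"hand": 0},{"translation": [-0.01,0,0],"twist": 0,"hand": 0}])

```text
time: 7.35
tool_pos: [0.5769, 0.0882, 0.0904]
tool_rot: [-0.001, 0.745, 0.667, 0.001]
contact_force: [2.1, 5.5, -0.3]
gripper_width: -0.0
grasp_force: 3.4
```

Emit:
apply_moves(targets=[{"translation": [-0.01,0,0],"twist": 0,"hand": 0},{"translation": [-0.01,0,0],"twist": 0,"hand": 0}])

```text
time: 7.55
tool_pos: [0.5768, 0.0874, 0.0904]
tool_rot: [-0.002, 0.745, 0.667, 0.002]
contact_force: [1.8, 11.6, -1.7]
gripper_width: 0.003
grasp_force: 5.8
```

Emit:
apply_moves(targets=[{"translation": [-0.01,0,0],"twist": 0,"hand": 0},{"translation": [-0.01,0,0],"twist": 0,"hand": 0}])

```text
time: 7.75
tool_pos: [0.5768, 0.0869, 0.0905]
tool_rot: [-0.002, 0.745, 0.667, 0.003]
contact_force: [3.2, 16.0, -1.8]
gripper_width: -0.001
grasp_force: 7.7
```

Emit:
apply_moves(targets=[{"translation": [-0.01,0,0],"twist": 0,"hand": 0},{"translation": [-0.01,0,0],"twist": 0,"hand": 0}])

```text
time: 7.95
tool_pos: [0.5765, 0.0843, 0.0904]
tool_rot: [-0.002, 0.745, 0.667, 0.003]
contact_force: [1.8, 7.8, -1.4]
gripper_width: 0.002
grasp_force: 4.2
```

Emit:
apply_moves(targets=[{"translation": [-0.01,0,0],"twist": 0,"hand": 0},{"translation": [-0.01,0,0],"twist": 0,"hand": 0}])

```text
time: 8.15
tool_pos: [0.576, 0.0807, 0.0904]
tool_rot: [-0.001, 0.745, 0.667, 0.001]
contact_force: [1.5, 7.6, -1.3]
gripper_width: -0.003
grasp_force: 3.3
```

Emit:
apply_moves(targets=[{"translation": [-0.02,0,0],"twist": 0,"hand": 0},{"translation": [-0.02,0,0],"twist": 0,"hand": 0},{"translation": [-0.02,0,0],"twist": 0,"hand": 0},{"translation": [-0.02,0,0],"twist": 0,"hand": 0},{"translation": [-0.02,0,0],"twist": 0,"hand": 0},{"translation": [-0.02,0,0],"twist": 0,"hand": 0},{"translation": [-0.02,0,0],"twist": 0,"hand": 0},{"translation": [-0.02,0,0],"twist": 0,"hand": 0}])

```text
time: 8.95
tool_pos: [0.5742, 0.0648, 0.0904]
tool_rot: [-0.001, 0.745, 0.667, 0.001]
contact_force: [1.3, 7.5, -0.6]
gripper_width: 0.001
grasp_force: 3.5
```

Emit:
apply_moves(targets=[{"translation": [-0.02,0,0],"twist": 0,"hand": 0},{"translation": [-0.02,0,0],"twist": 0,"hand": 0},{"translation": [-0.02,0,0],"twist": 0,"hand": 0},{"translation": [-0.02,0,0],"twist": 0,"hand": 0},{"translation": [-0.02,0,0],"twist": 0,"hand": 0},{"translation": [-0.02,0,0],"twist": 0,"hand": 0},{"translation": [-0.02,0,0],"twist": 0,"hand": 0},{"translation": [-0.02,0,0],"twist": 0,"hand": 0}])

```text
time: 9.75
tool_pos: [0.5724, 0.0489, 0.0904]
tool_rot: [-0.001, 0.745, 0.667, 0.001]
contact_force: [1.1, 7.0, 0.1]
gripper_width: 0.002
grasp_force: 3.4
```

Emit:
apply_moves(targets=[{"translation": [-0.02,0,0],"twist": 0,"hand": 0},{"translation": [-0.02,0,0],"twist": 0,"hand": 0},{"translation": [-0.02,0,0],"twist": 0,"hand": 0},{"translation": [-0.02,0,0],"twist": 0,"hand": 0}])

```text
time: 10.15
tool_pos: [0.5715, 0.0409, 0.0904]
tool_rot: [-0.001, 0.745, 0.667, 0.001]
contact_force: [0.7, 6.6, -0.3]
gripper_width: -0.003
grasp_force: 3.5
```

Emit:
apply_moves(targets=[{"translation": [-0.02,0,0],"twist": 0,"hand": 0},{"translation": [-0.02,0,0],"twist": 0,"hand": 0},{"translation": [-0.01,0,0],"twist": 0,"hand": 0},{"translation": [-0.01,0,0],"twist": 0,"hand": 0},{"translation": [-0.01,0,0],"twist": 0,"hand": 0}])

```text
time: 10.65
tool_pos: [0.5707, 0.0338, 0.0904]
tool_rot: [-0.001, 0.745, 0.667, 0.001]
contact_force: [0.3, 6.2, 0.4]
gripper_width: 0.001
grasp_force: 2.9
```

Emit:
apply_moves(targets=[{"translation": [-0.01,0,0],"twist": 0,"hand": 0},{"translation": [-0.01,0,0],"twist": 0,"hand": 0},{"translation": [-0.01,0,0],"twist": 0,"hand": 0},{"translation": [-0.01,0,0],"twist": 0,"hand": 0}])

```text
time: 11.05
tool_pos: [0.5702, 0.0298, 0.0903]
tool_rot: [-0.001, 0.745, 0.667, 0.001]
contact_force: [-0.3, 6.7, 0.7]
gripper_width: 0.0
grasp_force: 3.1
```

Emit:
apply_moves(targets=[{"translation": [-0.01,0,0],"twist": 0,"hand": 0},{"translation": [-0.01,0,0],"twist": 0,"hand": 0},{"translation": [-0.01,0,0],"twist": 0,"hand": 0},{"translation": [-0.01,0,0],"twist": 0,"hand": 0}])

```text
time: 11.45
tool_pos: [0.5698, 0.0259, 0.0903]
tool_rot: [-0.001, 0.745, 0.667, 0.001]
contact_force: [-0.1, 7.6, -0.5]
gripper_width: 0.001
grasp_force: 3.4
```

Emit:
apply_moves(targets=[{"translation": [-0.01,0,0],"twist": 0,"hand": 0},{"translation": [-0.01,0,0],"twist": 0,"hand": 0},{"translation": [-0.01,0,0],"twist": 0,"hand": 0}])

```text
time: 11.75
tool_pos: [0.5695, 0.0229, 0.0904]
tool_rot: [-0.001, 0.745, 0.667, 0.001]
contact_force: [0.8, 5.6, 0.4]
gripper_width: 0.002
grasp_force: 2.9
```

Emit:
apply_moves(targets=[{"translation": [-0.01,0,0],"twist": 0,"hand": 0},{"translation": [-0.01,0,0],"twist": 0,"hand": 0},{"translation": [-0.01,0,0],"twist": 0,"hand": 0},{"translation": [-0.01,0,0],"twist": 0,"hand": 0}])

```text
time: 12.15
tool_pos: [0.569, 0.0189, 0.0904]
tool_rot: [-0.001, 0.745, 0.667, 0.001]
contact_force: [0.9, 5.8, 0.9]
gripper_width: 0.002
grasp_force: 3.2
```

Emit:
apply_moves(targets=[{"translation": [-0.01,0,0],"twist": 0,"hand": 0},{"translation": [-0.01,0,0],"twist": 0,"hand": 0},{"translation": [-0.01,0,0],"twist": 0,"hand": 0},{"translation": [-0.01,0,0],"twist": 0,"hand": 0}])

```text
time: 12.55
tool_pos: [0.5686, 0.0149, 0.0904]
tool_rot: [-0.001, 0.745, 0.667, 0.001]
contact_force: [0.8, 6.4, 0.5]
gripper_width: -0.001
grasp_force: 3.5
```

Emit:
apply_moves(targets=[{"translation": [-0.01,0,0],"twist": 0,"hand": 0},{"translation": [-0.01,0,0],"twist": 0,"hand": 0},{"translation": [-0.01,0,0],"twist": 0,"hand": 0},{"translation": [-0.01,0,0],"twist": 0,"hand": 0}])

```text
time: 12.95
tool_pos: [0.5681, 0.011, 0.0904]
tool_rot: [-0.001, 0.745, 0.667, 0.001]
contact_force: [1.0, 5.2, 0.5]
gripper_width: -0.003
grasp_force: 2.9
```

Emit:
apply_moves(targets=[{"translation": [-0.01,0,0],"twist": 0,"hand": 0},{"translation": [-0.01,0,0],"twist": 0,"hand": 0},{"translation": [-0.01,0,0],"twist": 0,"hand": 0},{"translation": [-0.01,0,0],"twist": 0,"hand": 0}])

```text
time: 13.35
tool_pos: [0.5677, 0.007, 0.0904]
tool_rot: [-0.001, 0.745, 0.667, 0.001]
contact_force: [0.0, 6.4, -0.6]
gripper_width: -0.002
grasp_force: 3.2
```

Emit:
apply_moves(targets=[{"translation": [-0.01,0,0],"twist": 0,"hand": 0},{"translation": [-0.01,0,0],"twist": 0,"hand": 0},{"translation": [-0.01,0,0],"twist": 0,"hand": 0},{"translation": [-0.01,0,0],"twist": 0,"hand": 0}])

```text
time: 13.75
tool_pos: [0.5672, 0.003, 0.0904]
tool_rot: [-0.001, 0.745, 0.667, 0.001]
contact_force: [0.4, 7.0, 0.8]
gripper_width: 0.003
grasp_force: 3.5
```

Emit:
apply_moves(targets=[{"translation": [-0.01,0,0],"twist": 0,"hand": 0},{"translation": [-0.01,0,0],"twist": 0,"hand": 0},{"translation": [-0.01,0,0],"twist": 0,"hand": 0},{"translation": [-0.01,0,0],"twist": 0,"hand": 0}])

```text
time: 14.15
tool_pos: [0.5668, -0.001, 0.0904]
tool_rot: [-0.001, 0.745, 0.667, 0.001]
contact_force: [0.4, 5.3, 0.6]
gripper_width: 0.0
grasp_force: 2.9
```

Emit:
apply_moves(targets=[{"translation": [-0.01,0,0],"twist": 0,"hand": 0},{"translation": [-0.01,0,0],"twist": 0,"hand": 0},{"translation": [-0.01,0,0],"twist": 0,"hand": 0},{"translation": [-0.01,0,0],"twist": 0,"hand": 0}])

```text
time: 14.55
tool_pos: [0.5663, -0.005, 0.0903]
tool_rot: [-0.001, 0.745, 0.667, 0.001]
contact_force: [1.3, 5.2, 0.2]
gripper_width: -0.001
grasp_force: 3.1
```

Emit:
apply_moves(targets=[{"translation": [-0.01,0,0],"twist": 0,"hand": 0},{"translation": [-0.01,0,0],"twist": 0,"hand": 0},{"translation": [-0.01,0,0],"twist": 0,"hand": 0},{"translation": [-0.01,0,0],"twist": 0,"hand": 0}])

```text
time: 14.95
tool_pos: [0.5659, -0.0089, 0.0904]
tool_rot: [-0.001, 0.745, 0.667, 0.001]
contact_force: [0.2, 7.2, -0.3]
gripper_width: -0.001
grasp_force: 3.4
```

Emit:
apply_moves(targets=[{"translation": [-0.01,0,0],"twist": 0,"hand": 0},{"translation": [-0.01,0,0],"twist": 0,"hand": 0},{"translation": [-0.01,0,0],"twist": 0,"hand": 0},{"translation": [-0.01,0,0],"twist": 0,"hand": 0}])

```text
time: 15.35
tool_pos: [0.5654, -0.0129, 0.0904]
tool_rot: [-0.001, 0.745, 0.667, 0.001]
contact_force: [-0.0, 7.2, 0.3]
gripper_width: -0.0
grasp_force: 3.0
```

Emit:
apply_moves(targets=[{"translation": [-0.01,0,0],"twist": 0,"hand": 0},{"translation": [-0.01,0,0],"twist": 0,"hand": 0},{"translation": [-0.01,0,0],"twist": 0,"hand": 0},{"translation": [-0.01,0,0],"twist": 0,"hand": 0}])

```text
time: 15.75
tool_pos: [0.565, -0.0168, 0.0903]
tool_rot: [-0.001, 0.745, 0.667, 0.001]
contact_force: [-0.1, 6.1, 0.8]
gripper_width: -0.004
grasp_force: 3.1
```

Emit:
apply_moves(targets=[{"translation": [-0.01,0,0],"twist": 0,"hand": 0},{"translation": [-0.01,0,0],"twist": 0,"hand": 0},{"translation": [-0.01,0,0],"twist": 0,"hand": 0},{"translation": [-0.01,0,0],"twist": 0,"hand": 0}])

```text
time: 16.15
tool_pos: [0.5645, -0.0208, 0.0904]
tool_rot: [-0.001, 0.745, 0.667, 0.001]
contact_force: [-1.0, 7.2, 1.2]
gripper_width: -0.006
grasp_force: 3.4
```

Emit:
apply_moves(targets=[{"translation": [-0.01,0,0],"twist": 0,"hand": 0},{"translation": [-0.01,0,0],"twist": 0,"hand": 0},{"translation": [-0.01,0,0],"twist": 0,"hand": 0},{"translation": [-0.01,0,0],"twist": 0,"hand": 0}])

```text
time: 16.55
tool_pos: [0.5642, -0.0238, 0.0904]
tool_rot: [-0.002, 0.745, 0.667, 0.002]
contact_force: [0.4, 11.6, 0.5]
gripper_width: 0.001
grasp_force: 5.6
```

Force rises from about 6.3 N to 11.6 N, so the buffer is reached at about 2.5 mm of squeeze. I'll stop there and back off gently.

Emit:
apply_moves(targets=[{"translation": [0.005,0,0],"twist": 0,"hand": 0},{"translation": [0.005,0,0],"twist": 0,"hand": 0},{"translation": [0.005,0,0],"twist": 0,"hand": 0},{"translation": [0.01,0,0],"twist": 0,"hand": 0},{"translation": [0.01,0,0],"twist": 0,"hand": 0},{"translation": [0.05,0,0],"twist": 0,"hand": 0},{"translation": [0.1,0,0],"twist": 0,"hand": 0},{"translation": [0,0,0],"twist": 0,"hand": 0}])

```text
time: 17.35
tool_pos: [0.5663, -0.0068, 0.0903]
tool_rot: [-0.0, 0.745, 0.667, 0.0]
contact_force: [0.5, 0.2, -0.2]
gripper_width: -0.002
grasp_force: 0.0
```

Emit:
apply_moves(targets=[{"translation": [0,0,-0.3],"twist": -1,"hand": 0.85},{"translation": [0,0,-0.4],"twist": -1,"hand": 0.85},{"translation": [0,0,-0.3],"twist": -1,"hand": 0.85},{"translation": [0,0,0],"twist": -1,"hand": 0.85},{"translation": [0,0,0],"twist": -1,"hand": 0.85},{"translation": [0,0,0],"twist": -1,"hand": 0.85},{"translation": [0,0,0],"twist": -0.34,"hand": 0.85},{"translation": [0,0,0],"twist": 0,"hand": 0.85}])

```text
time: 18.15
tool_pos: [0.5662, -0.0076, 0.1903]
tool_rot: [0.0, 0.5, 0.866, -0.0]
contact_force: [0.1, -0.5, 0.1]
gripper_width: 0.85
grasp_force: 0.0
```

Emit:
apply_moves(targets=[{"translation": [0.36,0.21,0],"twist": 0,"hand": 0.85},{"translation": [0.36,0.21,0],"twist": 0,"hand": 0.85},{"translation": [0.36,0.21,0],"twist": 0,"hand": 0.85},{"translation": [0.36,0.21,0],"twist": 0,"hand": 0.85},{"translation": [0.36,0.21,0],"twist": 0,"hand": 0.85},{"translation": [0.36,0.21,0],"twist": 0,"hand": 0.85},{"translation": [0.34,0.22,0],"twist": 0,"hand": 0.85},{"translation": [0,0,0],"twist": 0,"hand": 0.85}])

```text
time: 18.95
tool_pos: [0.569, 0.2871, 0.1903]
tool_rot: [-0.0, 0.498, 0.867, 0.001]
contact_force: [0.5, -0.8, -1.3]
gripper_width: 0.851
grasp_force: 0.0
```

Emit:
apply_moves(targets=[{"translation": [0,0,0.2],"twist": 0,"hand": 0.85},{"translation": [0,0,0.2],"twist": 0,"hand": 0.85},{"translation": [0,0,0.2],"twist": 0,"hand": 0.85},{"translation": [0,0,0],"twist": 0,"hand": 0.85},{"translation": [0,0,0],"twist": 0,"hand": 0.85},{"translation": [0,0,0],"twist": 0,"hand": 0.85}])

```text
time: 19.55
tool_pos: [0.5705, 0.2828, 0.1319]
tool_rot: [0.001, 0.5, 0.866, 0.001]
contact_force: [0.4, 0.6, 0.7]
gripper_width: 0.852
grasp_force: 0.0
```

```bash
python3 - <<'E'
from h import *
a=save("top","t2");b=save("scene","s2")
s=state();print(s["tool_pos"],s["contact_force"],proj("scene",(.569,.2835,.062)),proj("scene",s["tool_pos"]-[0,0,.022]))
for r in recognise("scene","pot")[:2]: print(r["point"],r["score"])
x=cv2.resize(a[160:260,230:400,::-1],None,fx=3,fy=3,interpolation=cv2.INTER_CUBIC);y=cv2.resize(b[180:300,150:320,::-1],None,fx=3,fy=3,interpolation=cv2.INTER_CUBIC)
cv2.imwrite("pics/c2.png",cv2.resize(np.vstack([x,y]),None,fx=.9,fy=.9))
E
```

```text
[0.57051569 0.28295423 0.13209854] [0.47037976 0.08981066 0.86969788] [212.0269128  257.24677973] [209.74498887 240.86006952]
[0.5594, 0.2901, 0.0505] 0.61
```

View pics/c2.png

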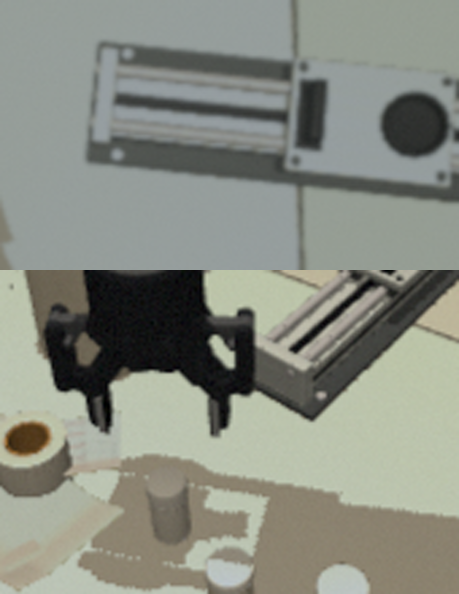

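The top crop shows the carriage at its stop with the nest near (383,206). The scene crop shows the pot top at (212,258), where my estimate predicts it, with the fingers centred above. Next I descend and grip.

Emit:
apply_moves(targets=[{"translation": [0,0,0.2],"twist": 0,"hand": 0.85},{"translation": [0,0,0.2],"twist": 0,"hand": 0.85},{"translation": [0,0,0.2],"twist": 0,"hand": 0.85},{"translation": [0,0,0.2],"twist": 0,"hand": 0.85},{"translation": [0,0,0.1],"twist": 0,"hand": 0.85},{"translation": [0,0,0.05],"twist": 0,"hand": 0.85},{"translation": [0,0,0],"twist": 0,"hand": 0.85},{"translation": [0,0,0],"twist": 0,"hand": 0.6}])

```text
time: 20.5
tool_pos: [0.5704, 0.2831, 0.0366]
tool_rot: [0.001, 0.5, 0.866, 0.001]
contact_force: [0.2, -0.8, -0.0]
gripper_width: 0.701
grasp_force: 0.0
```

Emit:
apply_moves(targets=[{"translation": [0,0,0],"twist": 0,"hand": 0.5},{"translation": [0,0,0],"twist": 0,"hand": 0.4},{"translation": [0,0,0],"twist": 0,"hand": 0.3},{"translation": [0,0,0],"twist": 0,"hand": 0.2},{"translation": [0,0,0],"twist": 0,"hand": 0.1},{"translation": [0,0,0],"twist": 0,"hand": 0.1},{"translation": [0,0,0],"twist": 0,"hand": 0.1},{"translation": [0,0,0],"twist": 0,"hand": 0.1}])

```text
time: 21.3
tool_pos: [0.5703, 0.2831, 0.0362]
tool_rot: [0.001, 0.5, 0.866, 0.001]
contact_force: [0.4, 0.9, 5.6]
gripper_width: 0.342
grasp_force: 59.1
```

```bash
python3 - <<'E'
from h import *
np.set_printoptions(precision=4,suppress=True)
a=save("top","t3");g=cv2.cvtColor(a,cv2.COLOR_RGB2GRAY);o=(330,170)
n,l,st,ce=cv2.connectedComponentsWithStats((g<60).astype(np.uint8)[170:240,330:420])
for i in range(1,n):
    if st[i,4]>60:
        p=ce[i]+o;print(st[i],p,ray("top",*p,.073),ray("top",*p,.08))
n0=ray("top",325.14,199.5,.073);u=np.array([-.1106,-.9939]);print("by travel",n0[:2]+u*.1135, "start",n0)
for r in recognise("top","nest")[:2]: print(r["point"],r["score"])
E
```

```text
[ 11  20   9  25 185] [344.8865 201.9514] [ 0.5619 -0.0364  0.073 ] [ 0.5611 -0.0351  0.08  ]
[ 42  25  24  23 420] [383.3214 205.7548] [ 0.5539 -0.1108  0.073 ] [ 0.5531 -0.1089  0.08  ]
by travel [ 0.5544 -0.1108] start [0.567 0.002 0.073]
[0.5575, -0.0804, 0.0605] 0.96
```

Emit:
apply_moves(targets=[{"translation": [0,0,-0.1],"twist": 0,"hand": 0.1},{"translation": [0,0,-0.3],"twist": 0,"hand": 0.1},{"translation": [0,0,-0.4],"twist": 0,"hand": 0.1},{"translation": [0,0,-0.4],"twist": 0,"hand": 0.1},{"translation": [0,0,-0.1],"twist": 0,"hand": 0.1},{"translation": [0,0,0],"twist": 0,"hand": 0.1},{"translation": [-0.15,-0.1,0],"twist": 0,"hand": 0.1},{"translation": [-0.3,-0.2,0],"twist": 0,"hand": 0.1}])

```text
time: 22.2
tool_pos: [0.5641, 0.2286, 0.162]
tool_rot: [-0.002, 0.499, 0.867, -0.002]
contact_force: [0.3, -1.0, -1.3]
gripper_width: 0.341
grasp_force: 59.1
```

Emit:
apply_moves(targets=[{"translation": [-0.4,-0.25,0],"twist": 0,"hand": 0.1},{"translation": [-0.4,-0.25,0],"twist": 0,"hand": 0.1},{"translation": [-0.4,-0.25,0],"twist": 0,"hand": 0.1},{"translation": [-0.4,-0.25,0],"twist": 0,"hand": 0.1},{"translation": [-0.4,-0.25,0],"twist": 0,"hand": 0.1},{"translation": [-0.4,-0.25,0],"twist": 0,"hand": 0.1},{"translation": [-0.3,-0.2,0],"twist": 0,"hand": 0.1},{"translation": [-0.2,-0.12,0],"twist": 0,"hand": 0.1}])

```text
time: 23.0
tool_pos: [0.5504, -0.1161, 0.1618]
tool_rot: [-0.003, 0.501, 0.865, -0.001]
contact_force: [0.7, -0.2, 0.1]
gripper_width: 0.337
grasp_force: 59.2
```

Emit:
apply_moves(targets=[{"translation": [0,0,0],"twist": 0,"hand": 0.1},{"translation": [0,0,0],"twist": 0,"hand": 0.1},{"translation": [0,0,0],"twist": 0,"hand": 0.1},{"translation": [0,0,0],"twist": 0,"hand": 0.1}])

```text
time: 23.4
tool_pos: [0.5528, -0.1122, 0.1645]
tool_rot: [-0.001, 0.5, 0.866, -0.0]
contact_force: [0.6, -0.4, -0.3]
gripper_width: 0.342
grasp_force: 59.2
```

Emit:
apply_moves(targets=[{"translation": [-0.01,0.01,0.15],"twist": 0,"hand": 0.1},{"translation": [0,0,0.15],"twist": 0,"hand": 0.1},{"translation": [0,0,0.08],"twist": 0,"hand": 0.1},{"translation": [0,0,0],"twist": 0,"hand": 0.1},{"translation": [0,0,0],"twist": 0,"hand": 0.1},{"translation": [0,0,0],"twist": 0,"hand": 0.1}])

```text
time: 24.0
tool_pos: [0.555, -0.1138, 0.1278]
tool_rot: [0.0, 0.5, 0.866, 0.0]
contact_force: [-0.4, 1.0, 0.0]
gripper_width: 0.338
grasp_force: 59.2
```

```bash
python3 - <<'E'
from h import *
b=save("scene","s3")
s=state();p=s["tool_pos"];print(p,s["contact_force"])
bz=p[2]-.0362
x=cv2.resize(b[125:215,235:345,::-1],None,fx=7,fy=7,interpolation=cv2.INTER_CUBIC)[:590]
def mk(P,c):
    q=(proj("scene",P)-[235,125])*7+3;print(q);cv2.circle(x,tuple(int(v) for v in q),3,c,-1)
mk((p[0],p[1],bz),(0,0,255))
for t in np.linspace(0,2*np.pi,40): mk((.5545+.024*np.cos(t),-.1127+.024*np.sin(t),.074),(0,255,0)) if 0 else cv2.circle(x,tuple(int(v) for v in (proj("scene",(.5545+.024*np.cos(t),-.1127+.024*np.sin(t),.074))-[235,125])*7+3),1,(0,255,0),-1)
for t in np.linspace(0,2*np.pi,40): cv2.circle(x,tuple(int(v) for v in (proj("scene",(p[0]+.016*np.cos(t),p[1]+.016*np.sin(t),bz))-[235,125])*7+3),1,(0,0,255),-1)
cv2.imwrite("pics/c3.png",x)
E
```

```text
[ 0.55510018 -0.1138821   0.12808497] [ 0.01452088  0.24940458 -0.17868984]
[487.40946836 200.35700767]
```

View pics/c3.png

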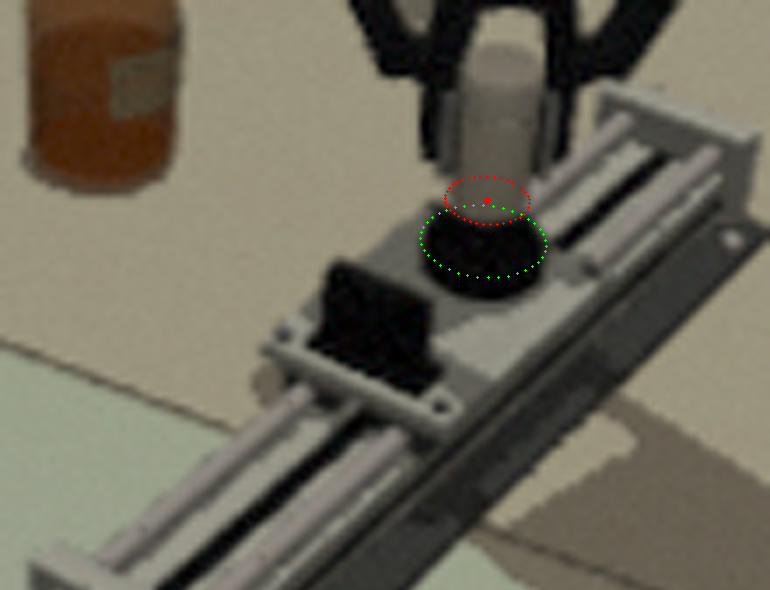

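The pot hangs over the nest. The nest matches my green circle, but the pot looks about 3 mm to the image right of its predicted position, so I'll measure that.

```bash
python3 - <<'E'
from h import *
b=cv2.imread("pics/s3.png").astype(int)
for r in range(139,158,2): print(r,b[r,296:318].sum(1)//3)
p=state()["tool_pos"];bz=p[2]-.0362
for z in(bz,bz+.03,bz+.062): print(z,proj("scene",(p[0],p[1],z)),[proj("scene",(p[0]+s*.016*.849,p[1]+s*.016*.528,z))[0] for s in(1,-1)])
E
```

```text
139 [15 16 45 60 53 64 80 83 86 88 88 89 85 83 81 73 46 54 52 17 22 86]
141 [ 8 23 48 53 45 68 75 79 85 85 84 85 81 83 76 64 31 58 49 14 39 97]
143 [ 15  31  53  49  46  74  78  79  86  85  89  88  88  79  72  62  38  59
  41  14  62 120]
145 [ 13  34  61  50  47  75  80  81  82  84  85  84  81  79  68  44  39  53
  30   7  78 135]
147 [ 16  36  60  53  53  77  79  80  83  86  81  82  79  78  62  34  50  51
  20  50 105 134]
149 [126  85  54  51  59  74  77  80  83  83  82  83  77  71  61  36  60  86
 124 125 115  96]
151 [138 137 125  89  68  73  77  77  83  80  80  81  76  72  93 128 122 118
 109  84  77 104]
153 [110 105 107  90  68  74  77  79  79  81  79  77  76  76  99 120 101  83
  85 106 137 144]
155 [ 75  30  19  33  43  65  79  76  78  81  79  76  67  59  73  83 103 131
 135 144 145 129]
157 [ 16  11   1   2   5   9   5  24  25  23  14   6   6   7  13  57 117 143
 136 106  52   6]
0.0918849699379104 [304.20135262 153.19385824] [np.float64(298.19271383843363), np.float64(310.21071439010484)]
0.1218849699379104 [305.19896046 143.63702243] [np.float64(299.0693547985536), np.float64(311.32931850819205)]
0.1538849699379104 [306.30830061 133.00981879] [np.float64(300.0441772575194), np.float64(312.5732097277254)]
```

Emit:
apply_moves(targets=[{"translation": [0.01,0.01,0.05],"twist": 0,"hand": 0.1},{"translation": [0,0,0.05],"twist": 0,"hand": 0.1},{"translation": [0,0,0.04],"twist": 0,"hand": 0.1},{"translation": [0,0,0.03],"twist": 0,"hand": 0.1},{"translation": [0,0,0.03],"twist": 0,"hand": 0.1},{"translation": [0,0,0],"twist": 0,"hand": 0.1},{"translation": [0,0,0],"twist": 0,"hand": 0.1}])

```text
time: 24.75
tool_pos: [0.5549, -0.1123, 0.1072]
tool_rot: [-0.0, 0.5, 0.866, -0.0]
contact_force: [0.6, 0.5, -0.6]
gripper_width: 0.336
grasp_force: 59.2
```

Emit:
apply_moves(targets=[{"translation": [0,0,0.03],"twist": 0,"hand": 0.1},{"translation": [0,0,0.02],"twist": 0,"hand": 0.1},{"translation": [0,0,0.02],"twist": 0,"hand": 0.1},{"translation": [0,0,0],"twist": 0,"hand": 0.1}])

```text
time: 25.15
tool_pos: [0.5547, -0.1122, 0.0998]
tool_rot: [-0.0, 0.5, 0.866, -0.0]
contact_force: [0.4, -0.3, -1.4]
gripper_width: 0.338
grasp_force: 59.2
```

Emit:
apply_moves(targets=[{"translation": [0,0,0.01],"twist": 0,"hand": 0.1},{"translation": [0,0,0],"twist": 0,"hand": 0.1}])

```text
time: 25.35
tool_pos: [0.5549, -0.1123, 0.0992]
tool_rot: [-0.0, 0.5, 0.866, -0.0]
contact_force: [0.4, 0.5, -0.4]
gripper_width: 0.34
grasp_force: 59.2
```

Emit:
apply_moves(targets=[{"translation": [0,0,0.01],"twist": 0,"hand": 0.1},{"translation": [0,0,0],"twist": 0,"hand": 0.1}])

```text
time: 25.55
tool_pos: [0.555, -0.1123, 0.0984]
tool_rot: [0.0, 0.5, 0.866, 0.0]
contact_force: [0.2, -0.0, -0.8]
gripper_width: 0.34
grasp_force: 59.2
```

Emit:
apply_moves(targets=[{"translation": [0,0,0.005],"twist": 0,"hand": 0.1},{"translation": [0,0,0],"twist": 0,"hand": 0.36},{"translation": [0,0,0],"twist": 0,"hand": 0.4},{"translation": [0,0,0],"twist": 0,"hand": 0.45},{"translation": [0,0,0],"twist": 0,"hand": 0.5},{"translation": [0,0,0],"twist": 0,"hand": 0.6},{"translation": [0,0,0],"twist": 0,"hand": 0.7},{"translation": [0,0,0],"twist": 0,"hand": 0.7}])

```text
time: 26.35
tool_pos: [0.5549, -0.1123, 0.0978]
tool_rot: [-0.0, 0.5, 0.866, -0.0]
contact_force: [-0.4, 0.4, 0.4]
gripper_width: 0.698
grasp_force: 0.0
```

Emit:
apply_moves(targets=[{"translation": [0,0,-0.1],"twist": 0,"hand": 0.7},{"translation": [0,0,-0.2],"twist": 0,"hand": 0.7},{"translation": [0,0,-0.4],"twist": 0,"hand": 0.7},{"translation": [0,0,-0.4],"twist": 0,"hand": 0.7},{"translation": [0.4,-0.3,0],"twist": 0,"hand": 0.7},{"translation": [0.4,-0.3,0],"twist": 0,"hand": 0.7},{"translation": [0.4,-0.3,0],"twist": 0,"hand": 0.7},{"translation": [0,0,0],"twist": 0,"hand": 0.7}])

```text
time: 27.15
tool_pos: [0.4121, -0.051, 0.2066]
tool_rot: [-0.001, 0.5, 0.866, 0.0]
contact_force: [0.3, -0.0, 0.4]
gripper_width: 0.699
grasp_force: 0.0
```

```bash
python3 - <<'E'
from h import *
a=save("top","t4");b=save("scene","s4");print(state()["contact_force"],state()["tool_pos"])
x=cv2.resize(a[160:260,150:470,::-1],None,fx=1.9,fy=1.9,interpolation=cv2.INTER_CUBIC);y=cv2.resize(b[110:310,190:350,::-1],None,fx=2,fy=2,interpolation=cv2.INTER_CUBIC)
y=cv2.copyMakeBorder(y,0,0,0,x.shape[1]-y.shape[1],0);cv2.imwrite("pics/c4.png",np.vstack([x,y]))
E
```

```text
[ 0.55468849 -0.93051299  0.33320322] [ 0.41650686 -0.0529583   0.20871672]
```

View pics/c4.png

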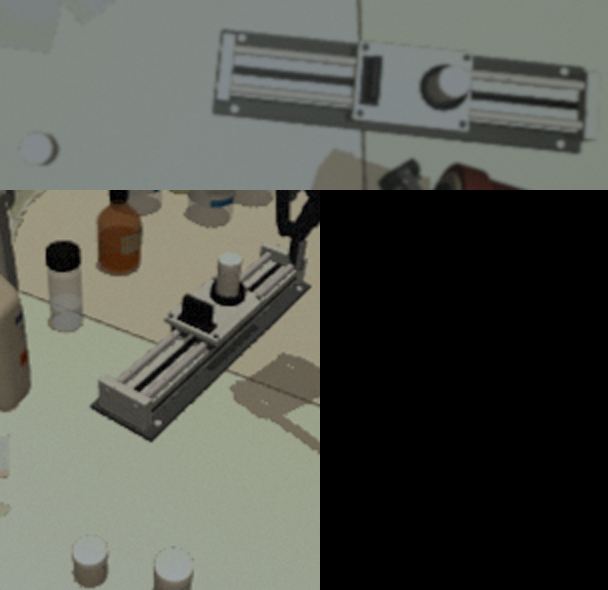

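The pot stands upright in the nest, at crop (229,275) in the scene view. The tab is still at about (345,202) in the top view, so the carriage hasn't moved, and the bystanders that show are undisturbed.

```bash
python3 -c "
from plant import *
print(job_done())"
```

```text
the job is handed in; nothing more can be done
None
```

The job is handed in: the carriage broke free and rests against its stop with the buffer squeezed about 2.5 mm (crushed at 5 mm), and the narrow pot stands upright and released in the nest; I saw nothing else disturbed, and it took about 27 s.

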